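# Fit the round-table post into the spring-plunger post holder

### The arm

A 6-joint arm with a two-finger parallel gripper is mounted at the origin on a cart in front of the work surface, level with it; the furniture and walls round the work are solid. World frame = base frame: x ahead of the robot, y to its left, z up, the work surface at z = 0. Lengths are in mm, angles in rad, forces in N, time in s.
With the tool pointing down it reaches from about 350 to 875 mm from the base axis. Payload 4.2 kg.
Tool frame: the origin (TCP) lies at the very end of the fingers, on their centre line; the grasp point (between the pads) lies arm.hold_point_z behind it (arm.hold_point_z is the distance from the TCP to the grasp point, in mm); y points along the fingers, x is the direction in which the jaws open and shut, and the axes are right-handed (so a half turn about y gives the same grasp; the last joint's range is limited). The gripper opens to 85 mm and grips with 20 to 120 N. Pads are 22 mm wide; open, the fingers measure 114 mm over their backs; the gripper's body (76 mm by 85 mm) begins 54 mm behind the grasp point. The pads swing forward as they close: fully open they stand 13 mm farther back than shut.
Start: joints at [-0.976, 0.385, 0.008, 0, -1.194, -0.259], TCP at [205.968, -590.065, 201.312] pointing down, gripper open.
Joint ranges: [-3.14, 3.14], [-1.21, 2.06], [-1.07, 1.41], [-3.16, 2.05], [-2.99, -0.16], [-3.1, 3.1]. Speed limits (rad/s): [2.79, 2.79, 3.14, 3.14, 3.14, 3.14].

### API

Orientations are given as a unit quaternion [x, y, z, w].
In Python, from bench import arm gives the robot as it stands.
- The arm moves only by the shell command python3 -m creep 'ROWS'. ROWS is JSON, a list of rows, each a list of 3 entries, a list of its own where there are three numbers: the shift along the world's x, y, z in mm, then the turn, a rotation vector about the world's x, y, z in rad, then the gripper command: -1 is shut, 1 is fully open, values between are in proportion. In form: [[[dx, dy, dz], [wx, wy, wz], jaw], ...]. A call has 1 to 12 rows; each row is the pose to reach, as a shift and turn from the pose commanded when the call began; what a row does not reach only later rows make up. A row lasts 1/12 s, in which the tool goes at most 41.7 mm and 7.16 degrees, less where a joint would pass 70% of its speed; a pose out of reach is approached as far as the arm can. A call with a gripper value outside its range is refused whole. The fingers move at their own pace and stop on an object; the grip force is fixed at half the most. Time passes only in rows, so rows that repeat a pose let the fingers close. It gives the time, the measured TCP pose, the force and the opening at its end, in the units of the state.
- arm.read_state(): the state, without advancing time (a new reading comes with each control period).
- arm.get_image(name): name is "scene" or "top"; returns (picture, depth): 420x560x3 uint8, red, green, blue; 420x560 float32, mm along the optical axis (not along the pixel's ray), 0 where there is no reading.
- arm.camera_params(name): a dict with "camera_matrix" (3x3 intrinsics, pixels), "extrinsics" (4x4, takes a point from world to camera coordinates). Camera axes: x right, y down, z forward; pixel columns grow to the right and rows downward; lengths in mm; the calibration is good to about 2 mm. A picture is of the moment at which its call begins. camera_params takes no time and is no camera call.
- arm.job_done(): hands the job in, once; it reports no verdict.
The state is a dict: "clock": time; "joints": joint angles; "joint_vel": joint speeds; "joint_efforts": joint torques, N m; "position": TCP position; "ee_rot": TCP orientation; "contact_force": force on the tool from outside, world axes, zero at the start; "wrist_torque": the same for the moment, N m; "gripper_width": finger opening in mm.
Only numpy, scipy, OpenCV 4.12 (cv2) and the standard library are available. Lean on these libraries where they do the work, as an engineer would, in place of code of your own. Each camera call takes 0.05 s, during which the arm holds its last target.

### The job

Take the post with the round table out of the rack and push it, table upwards, straight down into the bolted post holder, past the holder's side spring plunger, until the post's foot stands fully home on the bottom of the bore and the plunger grips it. Leave the post with the square table standing in the rack.

Things in the scene. Friction and masses are not known exactly. Their poses are not given: they have to be found in the camera images.
- round_post: Steel post, diameter 20 mm, 106 mm long, 0.18 kg, with a round aluminium table (diameter 38 mm) on top. Origin at the foot's underside centre, z up to the table, which runs from z 86 to 106 mm: grip it there. The lowest 10 mm taper to diameter 12 mm. It starts upright and loose in a socket (40 mm deep, 22 wide) of a grey two-socket rack, 56x160x46 mm; lifts out freely.
- square_post: The bystander: the same post with a square table, 38 x 38 x 20 mm, instead of the round one; same origin and heights. It starts in the rack's other socket, 100 mm away along the rack, and stays there.
- holder: Aluminium tube, 56 mm wide, 68 mm high, on a fixed base 88x60x10 mm. Origin on the bore's axis at the base's underside, z up. Mouth: funnel 50 mm wide at z 68 narrowing to the 28 mm bore at z 50; bore bottom z 10 mm (post's origin when fully home; its table is then 28 mm above the rim). Plunger on the -x side, its black thumb knob reaching 57 mm from the axis at z 34.
- plunger (a joint): Spring plunger in the holder, level slide at z 34 mm, ball nose 16 mm wide. Value in m: 0 at rest, nose 11 mm inside the bore; to 0.012 pushed back. The post's tapered foot pushes it back; beside a home post it reads 0.003 to 0.011. Spring 2 N at rest, +0.7 N per mm. A post let go above may hang on it: riding past takes under 10 N, then it stops hard.
Mind the look-alikes: they are no part of the job. Leave any brown, purple or yellow look-alike of the round_post alone.

How it is judged:
By the outcome, as a careful person would: the job done as asked, in the order asked, and still so for the second after the job is handed in, with the robot touching nothing.
It also fails if it takes over 38 s, if anything falls off the work surface, if the arm or the gripper's body presses on something with over 40 N, if the wrist force passes 120 N, or if a joint passes its speed limit or range.

## Working session

There is one attempt and no reset: what is moved stays moved. The work goes in short steps, Python scripts to look and compute and a shell command to move; the robot and the scene stay as the last step left them, time stands still between calls to the robot, and variables do not carry over. Pictures are saved under pics/ and viewed, and the job is handed in when it is done.

```bash
ls; mkdir -p pics; python3 - <<'E'
from bench import arm
import cv2,numpy as np
print(arm.hold_point_z); print(arm.read_state())
for n in("scene","top"):
    p,d=arm.get_image(n); np.savez(f"{n}0.npz",p=p,d=d)
    cv2.imwrite(f"pics/{n}0.png",p[:,:,::-1]); c=arm.camera_params(n); print(n,np.array(c["camera_matrix"]).round(1).tolist(),np.array(c["extrinsics"]).round(3).tolist())
E
```

```text
pics
18.700000000000003
{'clock': 0.0, 'joints': array([-9.76406508e-01,  3.85579095e-01,  6.61466487e-03, -5.22726696e-04,
       -1.19398797e+00, -2.58602013e-01]), 'joint_vel': array([-5.07243580e-04,  9.81599137e-04, -1.39316210e-03,  5.37905567e-04,
        6.19943835e-05, -2.20123794e-04]), 'joint_efforts': array([-9.93564172e-04, -3.92292202e+01,  1.88395000e+01,  4.18604672e+00,
       -4.76466928e-03, -1.83275603e-06]), 'position': array([ 205.75254022, -589.46916217,  200.20015868]), 'ee_rot': array([ 0.40881829,  0.57691131, -0.57605415, -0.41012505]), 'contact_force': array([0.67987699, 0.48110547, 0.05188846]), 'wrist_torque': array([ 0.02089085,  0.0290983 , -0.05108982]), 'gripper_width': 85.68342676862736}
scene [[474.5, 0.0, 283.2], [0.0, 474.5, 205.4], [0.0, 0.0, 1.0]] [[-0.621, -0.783, -0.009, 301.018], [-0.617, 0.497, -0.61, 341.912], [0.483, -0.374, -0.792, 916.726], [0.0, 0.0, 0.0, 1.0]]
top [[453.5, 0.0, 272.0], [0.0, 453.5, 208.1], [0.0, 0.0, 1.0]] [[-0.023, -1.0, -0.003, -23.223], [-0.985, 0.023, -0.174, 499.187], [0.174, -0.001, -0.985, 859.822], [0.0, 0.0, 0.0, 1.0]]
```

View pics/scene0.png

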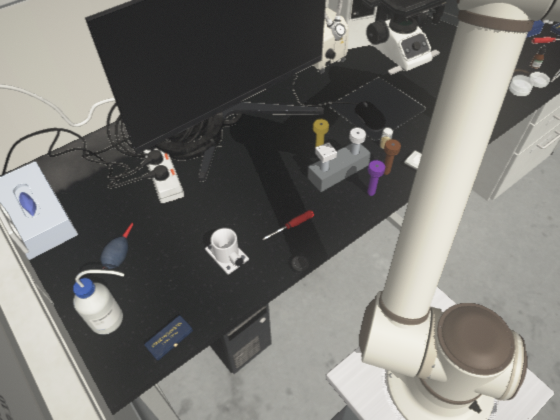

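View pics/top0.png

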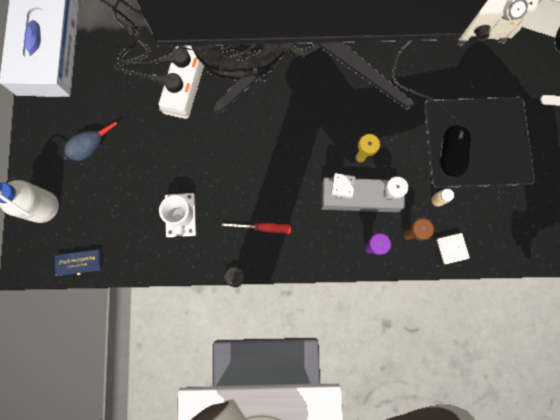

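```bash
python3 - <<'E'
from bench import arm
from scipy.spatial.transform import Rotation as R
print(R.from_quat(arm.read_state()['ee_rot']).as_matrix().round(3))
E
```

```text
[[-0.329 -0.001 -0.944]
 [ 0.944  0.002 -0.329]
 [ 0.002 -1.     0.   ]]
```

```bash
cat > h.py <<'E'
import numpy as np,cv2
from bench import arm
def load(n,k): z=np.load(f"{n}{k}.npz"); return z['p'],z['d']
def cam(n):
    c=arm.camera_params(n); return np.array(c["camera_matrix"]),np.array(c["extrinsics"])
def pt(n,u,v,d):
    K,E=cam(n); c=np.linalg.inv(K)@np.array([u,v,1.0])*d
    return E[:3,:3].T@(c-E[:3,3])
def plane(n,u,v,z):
    K,E=cam(n); o=-E[:3,:3].T@E[:3,3]; r=E[:3,:3].T@np.linalg.inv(K)@np.array([u,v,1.0])
    return o+r*(z-o[2])/r[2]
def cloud(n,d):
    K,E=cam(n); v,u=np.mgrid[:d.shape[0],:d.shape[1]]
    c=np.stack([(u-K[0,2])/K[0,0]*d,(v-K[1,2])/K[1,1]*d,d],-1)
    return (c-E[:3,3])@E[:3,:3]
def proj(n,p):
    K,E=cam(n); c=E[:3,:3]@np.array(p)+E[:3,3]; q=K@c; return q[:2]/q[2]
E
python3 - <<'E'
from h import *
a,_=load("top",0);s,_=load("scene",0)
A=cv2.resize(a[120:280,310:470],None,fx=2.5,fy=2.5,interpolation=2)
B=cv2.resize(s[100:220,290:410],(400,400),interpolation=2)
C=cv2.resize(a[180:250,145:215],(400,400),interpolation=2)
cv2.imwrite("pics/c1.png",np.hstack([A,B])[:,:,::-1]);
D=cv2.resize(s[215:285,195:265],(400,400),interpolation=2)
cv2.imwrite("pics/c2.png",np.hstack([C,D])[:,:,::-1])
E
```

```text
(no output)
```

View pics/c1.png

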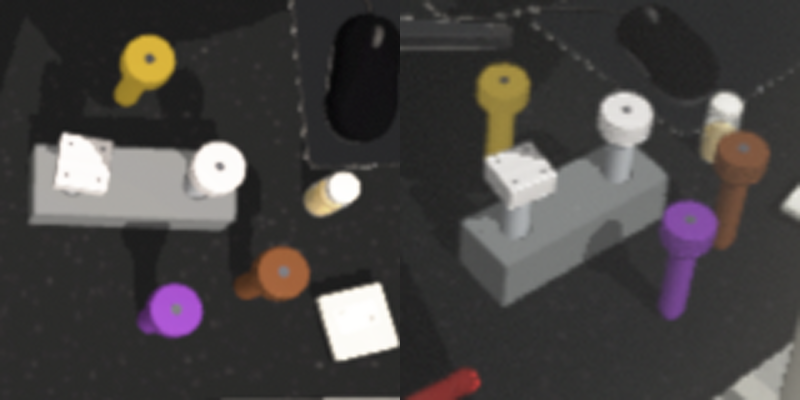

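View pics/c2.png

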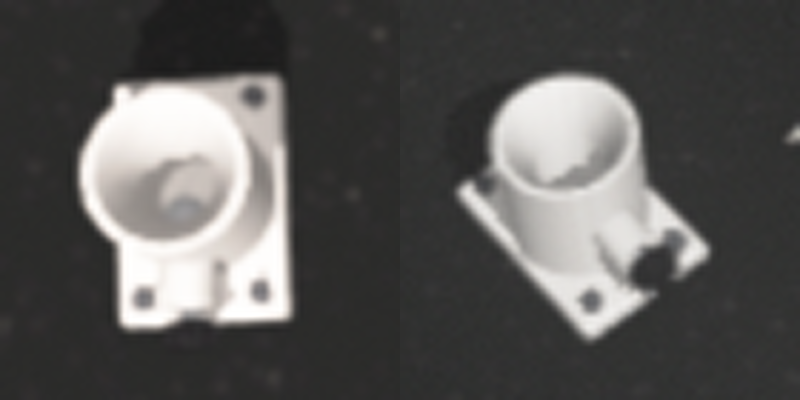

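The c1 crop shows these candidates: the white round table in the rack at top (397,187), the white square table at (343,185), yellow at (369,145), purple at (379,244), brown at (422,229), and a pale-capped bottle at (445,197). Only (397,187) is aluminium, round and standing in the rack, so that is the round_post. c2 shows the holder: rim about (174,209), knob facing the robot at about (179,236).

```bash
python3 - <<'E'
from h import *
from scipy.optimize import least_squares
def circ(P):
    f=lambda q:np.hypot(P[:,0]-q[0],P[:,1]-q[1])-q[2]
    r=least_squares(f,[*P.mean(0),20],loss='soft_l1'); return r.x, np.abs(r.fun).mean()
for n in("top","scene"):
    p,d=load(n,0); X=cloud(n,d); ok=d>0
    b=p.min(-1).astype(int)
    for nm,z,c in(("round",112,(397,187)),("square",112,(343,185)),("rim",68,(174,209))):
        W=plane(n,*c,z) if n=="top" else W0[nm]
        if n=="top": W0=globals().setdefault("W0",{}); W0[nm]=W
        near=ok&(np.hypot(X[...,0]-W[0],X[...,1]-W[1])<45)
        top=near&(np.abs(X[...,2]-z)<6)
        Q=X[top]; print(n,nm,len(Q),"centroid",Q.mean(0).round(1),"mid",((Q.min(0)+Q.max(0))/2).round(1),"span",np.ptp(Q,axis=0).round(1),"zmed",np.median(Q[:,2]).round(1))
        # image contour of top mask -> outer hull -> plane
        m=top.astype(np.uint8)
        cs,_=cv2.findContours(m,cv2.RETR_EXTERNAL,cv2.CHAIN_APPROX_NONE); cc=max(cs,key=cv2.contourArea)
        hull=cv2.convexHull(cc)[:,0]
        H=np.array([plane(n,u,v,z)[:2] for u,v in cc[:,0]])
        x,e=circ(H); print("   circle",x.round(1),e.round(2))
    if n=="top":
        r=ok&(np.abs(X[...,2]-46)<4)&(np.abs(X[...,0]-W0["round"][0])<80)&(np.abs(X[...,1]-W0["round"][1]-50)<140)
        q=cv2.minAreaRect(X[r][:,:2].astype(np.float32)); print("rack",q)
        b=ok&(np.abs(X[...,2]-10)<4)&(np.hypot(X[...,0]-W0["rim"][0],X[...,1]-W0["rim"][1])<70)
        print("base",cv2.minAreaRect(X[b][:,:2].astype(np.float32)))
        for c in((369,145),(379,244),(422,229),(443,197)): print(c,pt(n,*c,d[c[1],c[0]]).round(0))
        mon=ok&(X[...,2]>130); 
        for lo,hi in((100,200),(200,300),(300,500)):
            mm=ok&(X[...,2]>lo)&(X[...,2]<hi)&(X[...,0]>200)&(X[...,1]<350)&(X[...,1]>-350); 
            if mm.any(): print(lo,X[mm].min(0).round(0),X[mm].max(0).round(0))
E
```

```text
top round 333 centroid [ 520.4 -266.   111.9] mid [ 521.1 -267.1  111.5] span [38.8 38.6  9.9] zmed 112.1
   circle [ 520.4 -266.    18.5] 0.63
top square 421 centroid [ 526.5 -167.   111.9] mid [ 527.  -167.6  111.1] span [43.3 42.3 10.1] zmed 112.0
   circle [ 526.5 -167.1   20.6] 1.9
top rim 277 centroid [496.  158.1  66.5] mid [495.3 157.   66.6] span [55.6 54.9  9.2] zmed 66.5
   circle [494.8 156.6  27.5] 0.41
rack ((531.7335815429688, -231.99423217773438), (190.89730834960938, 121.69384765625), 69.94811248779297)
base ((495.0845642089844, 156.779052734375), (88.58248901367188, 60.10222625732422), 2.3387997150421143)
(369, 145) [ 605. -222.  105.]
(379, 244) [ 416. -228.  108.]
(422, 229) [ 442. -309.  108.]
(443, 197) [ 510. -372.   57.]
100 [ 398. -350.  100.] [926. 303. 200.]
200 [ 828. -350.  200.] [835. 190. 236.]
scene round 150 centroid [ 518.9 -264.6  112.1] mid [ 520.2 -266.1  111.2] span [36.4 38.5 10.4] zmed 112.3
   circle [ 519.3 -264.9   19.2] 0.94
scene square 213 centroid [ 524.4 -164.9  112.1] mid [ 525.9 -166.   111.2] span [45.1 44.3 10.3] zmed 112.4
   circle [ 524.5 -165.7   22.1] 2.17
scene rim 232 centroid [495.4 156.7  66.6] mid [494.7 157.4  67.7] span [58.4 56.5 11.4] zmed 67.0
   circle [493.4 157.9  28.2] 0.87
```

round_post is at (520,-265.5) and the holder axis at (494.5,157), with the two views agreeing to about 1.5 mm. I'll go above the post with the jaws opening along y.

```bash
python3 -m creep '[[[314,324.5,10],[0,0,-0.335],1],[[314,324.5,10],[0,0,-0.335],1],[[314,324.5,10],[0,0,-0.335],1],[[314,324.5,10],[0,0,-0.335],1],[[314,324.5,10],[0,0,-0.335],1],[[314,324.5,10],[0,0,-0.335],1],[[314,324.5,10],[0,0,-0.335],1],[[314,324.5,10],[0,0,-0.335],1],[[314,324.5,10],[0,0,-0.335],1],[[314,324.5,10],[0,0,-0.335],1],[[314,324.5,10],[0,0,-0.335],1],[[314,324.5,10],[0,0,-0.335],1]]'
```

```text
clock: 1.1
position: [524.1, -261.2, 210.6]
ee_rot: [0.498, 0.502, -0.501, -0.498]
contact_force: [0.0, -1.2, 0.4]
gripper_width: 85.9
```

```bash
python3 -m creep '[[[0,0,-40],[0,0,0],1],[[0,0,-80],[0,0,0],1],[[0,0,-80],[0,0,0],1],[[0,0,-80],[0,0,0],1],[[0,0,-80],[0,0,0],1]]'
```

```text
clock: 1.52
position: [521.1, -266.4, 133.1]
ee_rot: [0.501, 0.5, -0.5, -0.499]
contact_force: [0.1, -0.5, 0.5]
gripper_width: 85.7
```

```bash
python3 -m creep '[[[-1,0.5,-25],[0,0,0],1],[[-1,0.5,-47],[0,0,0],1],[[-1,0.5,-47],[0,0,0],1],[[-1,0.5,-47],[0,0,0],1]]' && python3 - <<'E'
from h import *
for n in("top","scene"):
    p,d=arm.get_image(n); np.savez(f"{n}1.npz",p=p,d=d)
a,_=load("top",1);s,_=load("scene",1)
A=cv2.resize(a[120:280,310:470],None,fx=2.5,fy=2.5,interpolation=2)
B=cv2.resize(s[60:220,290:450],(400,400),interpolation=2)
cv2.imwrite("pics/c3.png",np.hstack([A,B])[:,:,::-1])
E
```

```text
clock: 1.85
position: [519.9, -265.8, 86.1]
ee_rot: [0.5, 0.5, -0.5, -0.499]
contact_force: [0.2, -0.4, 0.0]
gripper_width: 85.4
```

View pics/c3.png

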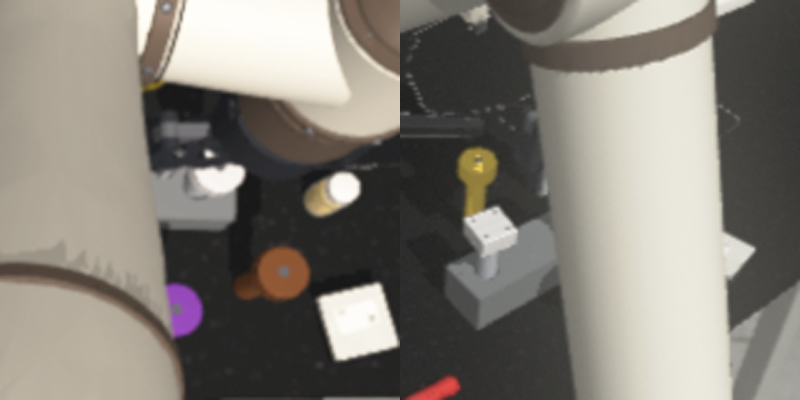

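Crop c3: the arm hides most of the scene, but the round table (about (396,190) full frame in top) sits right under the gripper, and the square post is undisturbed. Closing now.

```bash
python3 -m creep '[[[0,0,-1.5],[0,0,0],0],[[0,0,-1.5],[0,0,0],-0.3],[[0,0,-1.5],[0,0,0],-1],[[0,0,-1.5],[0,0,0],-1],[[0,0,-1.5],[0,0,0],-1],[[0,0,-1.5],[0,0,0],-1],[[0,0,-1.5],[0,0,0],-1],[[0,0,-1.5],[0,0,0],-1]]'
```

```text
clock: 2.62
position: [519.0, -265.1, 82.8]
ee_rot: [-0.5, -0.5, 0.5, 0.5]
contact_force: [0.1, -0.2, -0.0]
gripper_width: 0.4
```

The fingers shut to 0.4 mm on nothing, so the grasp missed. I'll look before moving anything.

```bash
python3 - <<'E'
from h import *
for n in("top","scene"):
    p,d=arm.get_image(n); np.savez(f"{n}2.npz",p=p,d=d)
a,_=load("top",2);s,_=load("scene",2)
A=cv2.resize(a[120:280,310:470],None,fx=2.5,fy=2.5,interpolation=2)
cv2.imwrite("pics/c4.png",np.hstack([cv2.resize(A,(420,420)),s[:,180:]])[:,:,::-1])
st=arm.read_state(); print(st['position'],proj("top",st['position']),proj("top",[520,-265.5,112]),proj("scene",st['position']))
E
```

```text
[ 518.96622698 -265.05430178   82.74330907] [391.7625696  191.18911572] [396.01861842 187.31518871] [356.45201127 141.96166679]
```

View pics/c4.png

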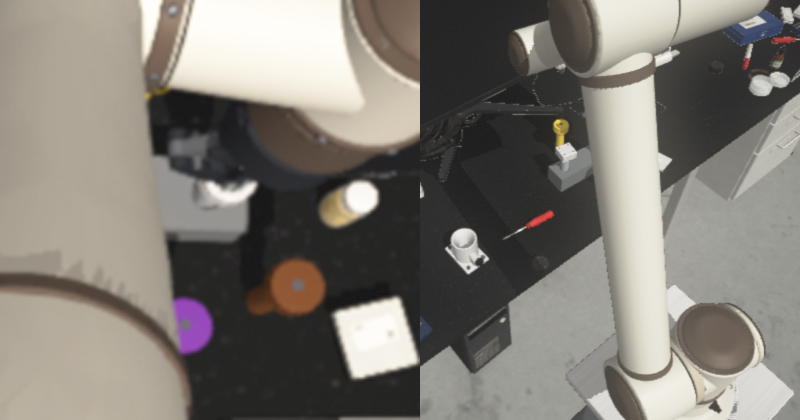

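```bash
python3 - <<'E'
from h import *
p,d=load("top",2); X=cloud("top",d); p0,d0=load("top",0)
a=cv2.resize(p[150:230,350:430],(600,600),interpolation=2)
cv2.imwrite("pics/c5.png",a[:,:,::-1])
for v in range(160,206,3):
    print(v,[tuple(int(t) for t in X[v,u].round()) for u in range(372,412,4)])
E
```

```text
160 [(605, -250, 0), (605, -259, 0), (605, -267, -1), (604, -275, 3), (604, -284, 1), (604, -293, 0), (605, -302, -3), (526, -228, 276), (518, -226, 305), (513, -226, 320)]
163 [(598, -250, 1), (598, -258, 2), (598, -267, 0), (599, -276, -3), (598, -284, -2), (598, -293, -2), (529, -229, 250), (522, -228, 276), (514, -226, 302), (510, -227, 318)]
166 [(592, -249, 0), (591, -258, 1), (592, -267, -2), (591, -275, 0), (590, -283, 2), (590, -291, 2), (523, -228, 255), (517, -228, 276), (514, -231, 286), (506, -228, 315)]
169 [(586, -249, -1), (531, -208, 206), (585, -266, 0), (585, -275, -3), (527, -224, 221), (523, -227, 234), (519, -228, 251), (513, -228, 273), (509, -230, 286), (503, -229, 310)]
172 [(579, -249, -1), (526, -208, 207), (527, -215, 204), (527, -222, 201), (523, -224, 218), (520, -229, 227), (515, -229, 248), (509, -229, 270), (505, -231, 284), (500, -230, 305)]
175 [(572, -248, -1), (521, -207, 206), (520, -213, 212), (518, -218, 216), (518, -224, 217), (514, -227, 231), (510, -229, 247), (506, -231, 262), (502, -232, 278), (500, -235, 289)]
178 [(565, -247, 2), (516, -
[... 1059 characters left out ...]
)]
196 [(518, -235, 45), (518, -243, 46), (518, -251, 45), (517, -259, 46), (514, -262, 63), (505, -259, 105), (504, -264, 112), (503, -272, 112), (525, -312, 0), (525, -320, 1)]
199 [(512, -235, 46), (511, -242, 47), (511, -250, 48), (511, -258, 47), (512, -268, 41), (510, -274, 48), (510, -282, 47), (510, -290, 48), (518, -311, 3), (519, -321, -1)]
202 [(505, -234, 47), (505, -242, 46), (505, -250, 45), (505, -258, 47), (504, -265, 49), (505, -274, 46), (505, -282, 46), (505, -291, 44), (512, -311, 1), (513, -320, -2)]
205 [(499, -234, 46), (500, -242, 45), (499, -249, 48), (498, -257, 49), (499, -266, 45), (498, -273, 49), (499, -282, 44), (498, -289, 46), (506, -311, 1), (506, -320, -2)]
```

View pics/c5.png

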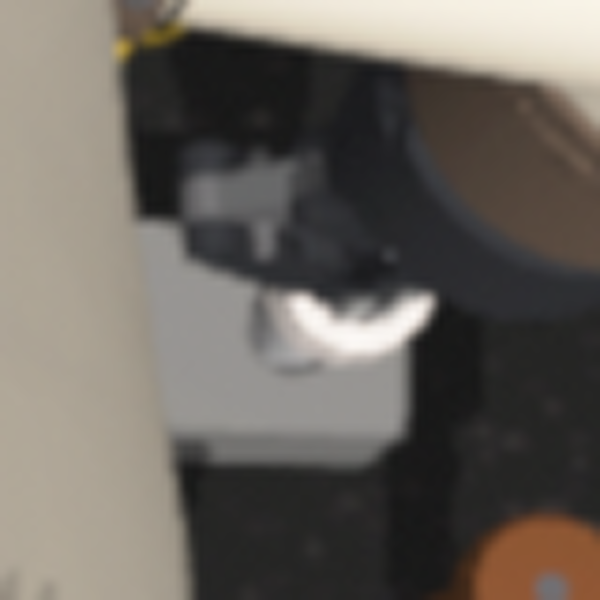

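```bash
python3 -m creep '[[[0,0,40],[0,0,0],-1],[[0,0,80],[0,0,0],-1],[[0,0,110],[0,0,0],-1],[[0,40,110],[0,0,0],-1],[[0,80,110],[0,0,0],-1],[[0,120,110],[0,0,0],-1],[[0,160,110],[0,0,0],-1],[[0,200,110],[0,0,0],-1],[[0,240,110],[0,0,0],-1],[[0,265,110],[0,0,0],-1],[[0,265,110],[0,0,0],-1],[[0,265,110],[0,0,0],-1]]'
python3 - <<'E'
from h import *
for n in("top","scene"):
    p,d=arm.get_image(n); np.savez(f"{n}3.npz",p=p,d=d)
    cv2.imwrite(f"pics/{n}3.png",p[:,:,::-1])
st=arm.read_state(); print(st['position'],proj("top",st['position']),proj("scene",st['position']))
E
```

```text
clock: 3.72
position: [518.9, 1.2, 192.9]
ee_rot: [0.499, 0.501, -0.501, -0.499]
contact_force: [-0.7, 0.2, -0.3]
gripper_width: 0.0
[ 5.18846452e+02 -4.19448285e-01  1.92753791e+02] [250.78196745 181.15850741] [272.4925738 160.4289184]
```

View pics/top3.png

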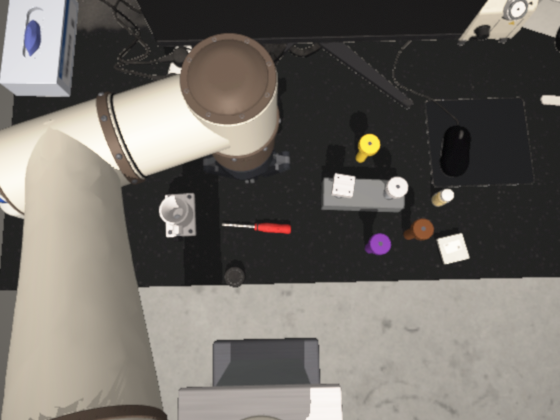

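View pics/scene3.png

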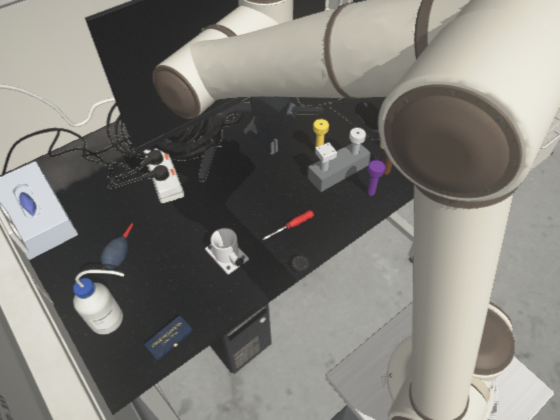

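Top3: the gripper hides its own fingers (body about (205–288,165)). Scene3: small dark-grey finger parts near (274,147). The posts are still standing in the rack, unmoved. Zooming in on the fingers.

```bash
python3 - <<'E'
from h import *
p,d=load("scene",3); X=cloud("scene",d)
t,td=load("top",3); T=cloud("top",td)
a=cv2.convertScaleAbs(cv2.resize(p[90:180,220:310],(400,400),interpolation=2),alpha=2.5)
b=cv2.convertScaleAbs(cv2.resize(t[130:210,200:300],(500,400),interpolation=2),alpha=2.5)
cv2.imwrite("pics/c6.png",np.hstack([a,b])[:,:,::-1])
for v in range(108,160,4):
    print(v,[tuple(int(t) for t in X[v,u].round()) for u in range(240,290,4)])
m=(T[...,2]>100)&(td>0); m[:, :195]=0;m[:,300:]=0;m[:150]=0;m[230:]=0
q=np.argwhere(m)
for v in range(160,190,3): 
    print(v,[tuple(int(x) for x in T[v,u].round()) for u in range(200,296,8)])
E
```

```text
108 [(875, -149, 18), (867, -158, 19), (861, -168, 18), (526, 37, 353), (512, 37, 362), (502, 35, 369), (497, 30, 369), (490, 26, 371), (485, 21, 372), (482, 14, 370), (481, 6, 366), (482, -4, 360), (508, -34, 327)]
112 [(869, -144, 10), (861, -153, 10), (855, -163, 9), (525, 38, 344), (513, 37, 353), (503, 35, 358), (496, 31, 360), (490, 26, 362), (488, 19, 359), (483, 13, 360), (483, 5, 355), (509, -25, 321), (515, -40, 309)]
116 [(853, -134, 11), (855, -148, 2), (848, -158, 1), (524, 39, 337), (514, 37, 343), (507, 33, 345), (507, 23, 339), (509, 13, 333), (508, 5, 328), (508, -5, 323), (500, -9, 326), (497, -16, 324), (513, -39, 300)]
120 [(849, -130, 1), (844, -140, -1), (835, -148, 0), (522, 41, 329), (511, 40, 336), (508, 33, 334), (507, 24, 330), (502, 19, 331), (499, 12, 329), (507, -4, 314), (498, -7, 318), (770, -230, 0), (508, -34, 296)]
124 [(839, -122, -3), (831, -131, -2), (822, -139, 0), (516, 46, 326), (510, 41, 328), (507, 34, 325), (506, 25, 321), (503, 18, 320), (499, 11, 318), (508, -5, 302), (501, -9, 305), (756, -219, 0), (506, -33, 288)]
128 [(822, -110, 1), (
[... 2908 characters left out ...]
574, 82, -3), (573, 65, 1), (572, 48, 1), (482, 5, 367), (482, -5, 363), (512, -11, 242), (571, -20, -1), (571, -37, -3), (570, -53, 0), (570, -70, 0)]
181 [(568, 116, -1), (567, 99, 0), (567, 82, 1), (567, 65, -3), (567, 48, -2), (566, 31, -2), (508, 2, 238), (565, -3, 0), (564, -20, 3), (565, -36, -5), (564, -53, 0), (564, -70, 0)]
184 [(561, 116, 0), (561, 99, 0), (560, 82, 1), (560, 65, 1), (560, 48, -1), (560, 31, -1), (559, 14, 0), (559, -2, -1), (558, -19, -1), (558, -36, 0), (557, -53, 0), (556, -70, 3)]
187 [(555, 116, -2), (555, 99, 0), (554, 82, 0), (554, 65, 0), (553, 48, 1), (553, 31, 1), (552, 14, 0), (552, -2, -1), (552, -19, -1), (552, -36, -1), (551, -53, -1), (550, -70, 1)]
```

View pics/c6.png

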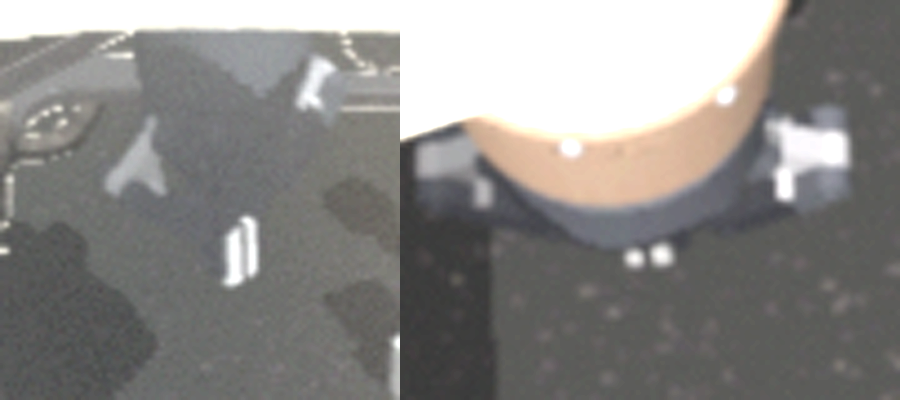

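The fingertips really end near z≈228 while the reported TCP z is 193. x and y agree, so the fingers shut above the table. Measuring that offset properly.

```bash
python3 - <<'E'
from h import *
for n,(u0,u1,v0,v1) in(("scene",(262,286,136,160)),("top",(236,262,172,190))):
    p,d=load(n,3); X=cloud(n,d)
    S=X[v0:v1,u0:u1].reshape(-1,3); P=p[v0:v1,u0:u1].reshape(-1,3).max(1)
    k=(S[:,2]>150)&(S[:,2]<275)
    S=S[k];P=P[k]
    o=np.argsort(S[:,2])[:14]
    print(n,len(S)); 
    for i in o: print("  ",S[i].round(1),P[i])
E
```

```text
scene 209
   [509.5   1.8 224.5] 67
   [509.3  -6.  225.6] 70
   [512.4   7.3 225.7] 97
   [508.7   7.6 226. ] 67
   [509.1  -0.6 226.3] 60
   [508.5   5.1 227.5] 93
   [512.5   7.1 228.5] 90
   [508.4   2.5 228.8] 88
   [508.5   7.6 229.1] 101
   [507.6  -2.2 229.3] 94
   [509.1  -3.4 230.3] 104
   [507.8  -5.  230.3] 90
   [507.6   5.6 231.5] 108
   [511.4  10.5 231.6] 64
top 35
   [512.1  -5.6 228.7] 87
   [510.4  -5.6 228.7] 90
   [508.6  -5.6 229.3] 77
   [508.6   2.3 230.3] 69
   [508.3   3.8 231.9] 87
   [512.6 -12.2 232.4] 34
   [508.   -1.  232.5] 59
   [507.9   0.6 232.9] 43
   [507.9  -2.6 232.9] 78
   [507.9   5.3 233.7] 87
   [507.8   6.9 233.9] 69
   [507.5  -4.2 234.2] 84
   [512.3  -7.5 234.4] 47
   [512.1  -9.1 235. ] 34
```

Both cameras put the tips about 33 mm above the reported TCP z, with x and y correct. I'll use that correction: a grasp at true tip z≈82 means reporting z≈49. Going back and regrasping.

```bash
python3 -m creep '[[[1,-40,0],[0,0,0],1],[[1,-80,0],[0,0,0],1],[[1,-120,0],[0,0,0],1],[[1,-160,0],[0,0,0],1],[[1,-200,0],[0,0,0],1],[[1,-240,0],[0,0,0],1],[[1,-265.5,0],[0,0,0],1],[[1,-265.5,-35],[0,0,0],1],[[1,-265.5,-70],[0,0,0],1],[[1,-265.5,-90],[0,0,0],1],[[1,-265.5,-90],[0,0,0],1],[[1,-265.5,-90],[0,0,0],1]]'
```

```text
clock: 4.82
position: [519.0, -266.9, 102.2]
ee_rot: [-0.5, -0.499, 0.5, 0.501]
contact_force: [0.7, -0.9, 0.1]
gripper_width: 85.6
```

```bash
python3 -m creep '[[[1,1,-20],[0,0,0],1],[[1,1,-40],[0,0,0],1],[[1,1,-53],[0,0,0],1],[[1,1,-53],[0,0,0],1],[[1,1,-53],[0,0,0],0.5],[[1,1,-53],[0,0,0],0.2],[[1,1,-53],[0,0,0],-1],[[1,1,-53],[0,0,0],-1],[[1,1,-53],[0,0,0],-1],[[1,1,-53],[0,0,0],-1]]'
```

```text
clock: 5.65
position: [522.2, -265.1, 51.6]
ee_rot: [0.501, 0.501, -0.5, -0.498]
contact_force: [-0.7, -0.0, 5.4]
gripper_width: 36.6
```

```bash
python3 -m creep '[[[0,0,0],[0,0,0],-1],[[0,0,0],[0,0,0],-1],[[0,0,15],[0,0,0],-1],[[0,0,30],[0,0,0],-1],[[0,0,50],[0,0,0],-1],[[0,0,70],[0,0,0],-1],[[0,0,90],[0,0,0],-1],[[0,0,110],[0,0,0],-1],[[0,0,110],[0,0,0],-1],[[0,0,110],[0,0,0],-1]]'
```

```text
clock: 6.48
position: [521.1, -264.3, 160.1]
ee_rot: [0.5, 0.501, -0.5, -0.5]
contact_force: [-0.0, -0.4, -2.1]
gripper_width: 36.4
```

```bash
python3 -m creep '[[[0,0,40],[0,0,0],-1],[[-2,38,42],[0,0,0],-1],[[-5,76,42],[0,0,0],-1],[[-7,114,42],[0,0,0],-1],[[-10,152,42],[0,0,0],-1],[[-12,190,42],[0,0,0],-1],[[-14,228,42],[0,0,0],-1],[[-16,266,42],[0,0,0],-1],[[-18,304,42],[0,0,0],-1],[[-20,342,42],[0,0,0],-1],[[-22,380,42],[0,0,0],-1],[[-24,410,42],[0,0,0],-1]]'; python3 -m creep '[[[0,5,0],[0,0,0],-1],[[-1,11,-20],[0,0,0],-1],[[-1,11,-20],[0,0,0],-1],[[-1,11,-20],[0,0,0],-1]]'; python3 - <<'E'
from h import *
for n in("top","scene"):
    p,d=arm.get_image(n); np.savez(f"{n}4.npz",p=p,d=d)
    cv2.imwrite(f"pics/{n}4.png",p[:,:,::-1])
st=arm.read_state(); print(st['position'],st['contact_force'],st['clock'])
E
```

```text
clock: 7.48
position: [495.3, 147.5, 199.6]
ee_rot: [-0.499, -0.499, 0.502, 0.5]
contact_force: [0.2, 0.1, -2.0]
gripper_width: 36.3
clock: 7.82
position: [494.2, 155.4, 179.4]
ee_rot: [-0.499, -0.498, 0.502, 0.5]
contact_force: [-0.0, -0.5, -2.2]
gripper_width: 36.6
[495.891949   155.6211198  181.53771765] [-0.02281824  0.12503419 -1.45300272] 7.9167
```

View pics/top4.png

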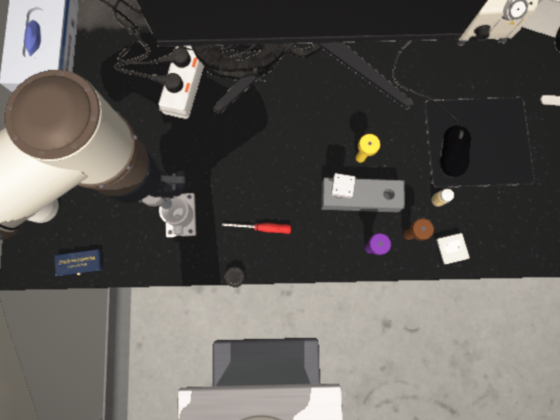

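View pics/scene4.png

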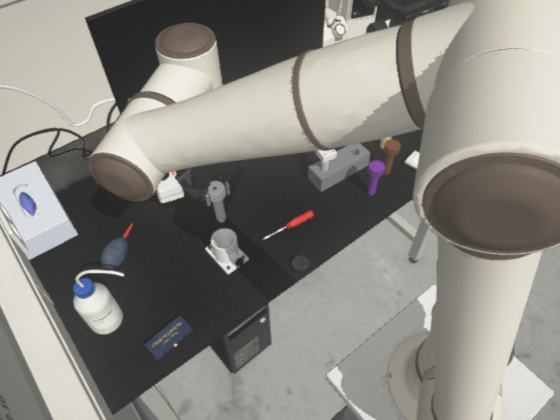

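Scene4 shows the post held table up, shaft about (212–226,195–220), over the holder at (222,245). In top4 the square post is still in the rack at (343,185) and the other socket is empty. Checking the post's axis against the bore.

```bash
python3 - <<'E'
from h import *
p,d=load("scene",4); X=cloud("scene",d)
K,E=cam("scene"); o=-E[:3,:3].T@E[:3,3]; print("cam",o.round())
m=(np.hypot(X[...,0]-495,X[...,1]-156)<32)&(X[...,2]>120)&(d>0)
cv2.imwrite("pics/c7.png",cv2.convertScaleAbs(cv2.resize(p[170:280,170:280],(500,500),interpolation=2),alpha=1.5)[:,:,::-1])
S=X[m]; print("zmin",np.sort(S[:,2])[:8].round(1))
from scipy.optimize import least_squares
for lo,hi,r in((142,158,10),(158,174,10),(174,190,10),(190,210,10),(218,238,19)):
    Q=S[(S[:,2]>lo)&(S[:,2]<hi)]
    if len(Q)<6: print(lo,len(Q)); continue
    f=lambda q:np.hypot(Q[:,0]-q[0],Q[:,1]-q[1])-r
    s=least_squares(f,[495,156],loss='soft_l1'); print(lo,hi,len(Q),s.x.round(1),np.abs(s.fun).mean().round(2))
# rim in scene again
for n in("scene","top"):
    p,d=load(n,4); X=cloud(n,d)
    q=X[(np.abs(X[...,2]-40)<22)&(np.hypot(X[...,0]-495,X[...,1]-157)<33)&(np.hypot(X[...,0]-495,X[...,1]-157)>20)]
    f=lambda c:np.hypot(q[:,0]-c[0],q[:,1]-c[1])-28
    s=least_squares(f,[495,157],loss='soft_l1',f_scale=1); print("tube",n,len(q),s.x.round(1),np.abs(s.fun).mean().round(2))
E
```

```text
cam [-44. 409. 938.]
zmin [138.2 138.9 140.4 141.4 143.6 143.9 144.4 144.6]
142 158 38 [494.3 154.1] 0.69
158 174 46 [494.4 154.7] 0.62
174 190 48 [494.6 154.6] 0.53
190 210 61 [494.6 154.9] 0.59
218 238 167 [494.2 157. ] 4.08
tube scene 263 [494.8 157.4] 1.45
tube top 193 [494.6 157.3] 2.01
```

View pics/c7.png

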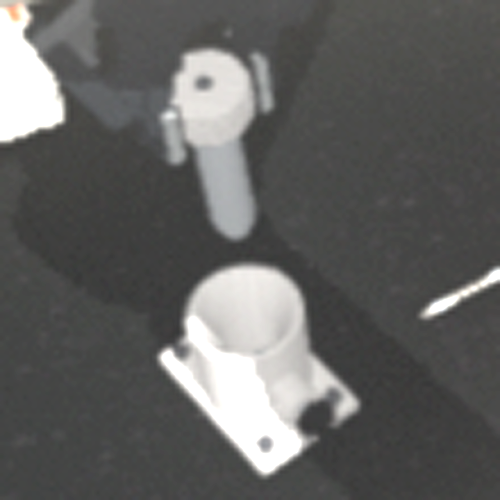

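```bash
python3 -m creep '[[[1.5,2.5,-20],[0,0,0],-1],[[1.5,2.5,-45],[0,0,0],-1],[[1.5,2.5,-65],[0,0,0],-1],[[1.5,2.5,-75],[0,0,0],-1],[[1.5,2.5,-80],[0,0,0],-1],[[1.5,2.5,-80],[0,0,0],-1]]'; python3 -m creep '[[[0,0,-4],[0,0,0],-1],[[0,0,-8],[0,0,0],-1],[[0,0,-10],[0,0,0],-1],[[0,0,-10],[0,0,0],-1]]'
```

```text
clock: 8.42
position: [497.6, 158.4, 101.5]
ee_rot: [-0.5, -0.5, 0.5, 0.5]
contact_force: [0.6, 0.2, -1.4]
gripper_width: 36.5
clock: 8.75
position: [497.4, 158.9, 91.9]
ee_rot: [0.5, 0.5, -0.5, -0.5]
contact_force: [-0.9, -0.1, -2.0]
gripper_width: 36.2
```

```bash
for i in 1; do python3 -m creep '[[[0,-0.5,-4],[0,0,0],-1],[[0,-0.5,-8],[0,0,0],-1],[[0,-0.5,-12],[0,0,0],-1],[[0,-0.5,-12],[0,0,0],-1]]'; done; python3 -m creep '[[[0,0,-3],[0,0,0],-1],[[0,0,-6],[0,0,0],-1],[[0,0,-8],[0,0,0],-1],[[0,0,-8],[0,0,0],-1]]'
```

```text
clock: 9.08
position: [498.1, 158.7, 79.4]
ee_rot: [0.5, 0.501, -0.5, -0.5]
contact_force: [1.3, -0.3, -1.9]
gripper_width: 36.4
clock: 9.42
position: [498.0, 158.8, 71.6]
ee_rot: [0.5, 0.501, -0.5, -0.5]
contact_force: [3.1, 1.0, -3.7]
gripper_width: 36.5
```

Sideways spring force (+x 3 N) has appeared, so the foot is riding past the plunger. Continuing in small steps until it stops hard.

```bash
python3 -m creep '[[[0,0,-3],[0,0,0],-1],[[0,0,-6],[0,0,0],-1],[[0,0,-9],[0,0,0],-1],[[0,0,-9],[0,0,0],-1]]'; python3 -m creep '[[[0,0,-2],[0,0,0],-1],[[0,0,-4],[0,0,0],-1],[[0,0,-5],[0,0,0],-1],[[0,0,-5],[0,0,0],-1]]'
```

```text
clock: 9.75
position: [497.4, 158.6, 62.0]
ee_rot: [0.5, 0.5, -0.5, -0.5]
contact_force: [3.7, 0.4, -4.5]
gripper_width: 36.3
clock: 10.08
position: [497.5, 158.5, 57.5]
ee_rot: [0.5, 0.5, -0.5, -0.5]
contact_force: [3.7, 0.2, -3.0]
gripper_width: 36.6
```

```bash
python3 -m creep '[[[0,0,-1],[0,0,0],-1],[[0,0,-2],[0,0,0],-1],[[0,0,-2],[0,0,0],-1]]'; python3 -m creep '[[[0,0,-1],[0,0,0],-1],[[0,0,-1],[0,0,0],-1],[[0,0,-1],[0,0,0],-1]]';python3 -m creep '[[[0,0,-1],[0,0,0],-1],[[0,0,-1],[0,0,0],-1],[[0,0,-1],[0,0,0],-1]]'
```

```text
clock: 10.33
position: [497.5, 158.5, 55.7]
ee_rot: [0.5, 0.5, -0.5, -0.5]
contact_force: [4.6, 1.1, -0.4]
gripper_width: 36.3
clock: 10.58
position: [498.0, 158.6, 55.6]
ee_rot: [0.5, 0.501, -0.5, -0.499]
contact_force: [3.4, -0.0, 4.8]
gripper_width: 36.3
clock: 10.83
position: [498.6, 158.6, 55.5]
ee_rot: [0.5, 0.501, -0.5, -0.499]
contact_force: [2.5, -0.7, 10.2]
gripper_width: 36.6
```

Hard stop at reported z 55.5, where I predicted home. A slightly firmer push, then look with the cameras.

```bash
python3 -m creep '[[[0,0,-1],[0,0,0],-1],[[0,0,-2],[0,0,0],-1],[[0,0,-2],[0,0,0],-1]]'; python3 - <<'E'
from h import *
for n in("top","scene"):
    p,d=arm.get_image(n); np.savez(f"{n}5.npz",p=p,d=d)
p,d=load("scene",5); X=cloud("scene",d)
cv2.imwrite("pics/c8.png",cv2.convertScaleAbs(cv2.resize(p[170:280,170:280],(500,500),interpolation=2),alpha=1.5)[:,:,::-1])
m=(np.hypot(X[...,0]-497,X[...,1]-157)<13)&(d>0)&(X[...,2]>95)
print("table top",np.median(X[m][:,2]),X[m].mean(0))
E
```

```text
clock: 11.08
position: [499.7, 158.8, 55.4]
ee_rot: [0.5, 0.502, -0.499, -0.498]
contact_force: [1.9, -1.3, 18.8]
gripper_width: 36.4
table top 443.6957055741916 [495.34382886 156.83927762 291.87413593]
```

View pics/c8.png

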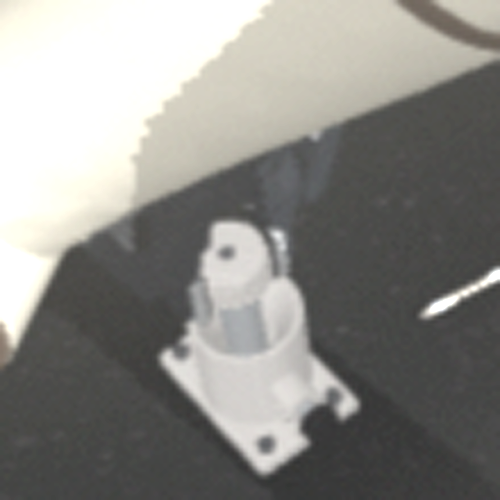

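```bash
python3 - <<'E'
from h import *
for n in("scene","top"):
    p,d=load(n,5); X=cloud(n,d)
    m=(np.hypot(X[...,0]-497,X[...,1]-157)<13)&(d>0)&(X[...,2]>105)&(X[...,2]<150)
    if m.any(): print(n,m.sum(),np.percentile(X[m][:,2],[10,25,50,75,90]).round(1),X[m].mean(0).round(1))
E
```

```text
scene 96 [115.1 115.8 116.8 117.9 118.8] [496.4 156.8 116.9]
top 18 [113.6 114.1 115.6 117.  117.6] [486.8 154.6 115.6]
```

Table top is at 116.8 and 115.6 in the two views, against 116 for fully home. Easing the preload, opening and withdrawing straight up.

```bash
python3 -m creep '[[[0,0,2],[0,0,0],-1],[[0,0,3],[0,0,0],-1],[[0,0,3],[0,0,0],0],[[0,0,3],[0,0,0],0.4],[[0,0,3],[0,0,0],1],[[0,0,3],[0,0,0],1],[[0,0,3],[0,0,0],1],[[0,0,3],[0,0,0],1]]' && python3 -m creep '[[[0,0,15],[0,0,0],1],[[0,0,40],[0,0,0],1],[[0,0,80],[0,0,0],1],[[0,0,110],[0,0,0],1],[[0,-40,110],[0,0,0],1],[[0,-80,110],[0,0,0],1],[[0,-120,110],[0,0,0],1],[[0,-160,110],[0,0,0],1],[[0,-190,110],[0,0,0],1],[[0,-190,110],[0,0,0],1]]'
python3 - <<'E'
from h import *
for n in("top","scene"):
    p,d=arm.get_image(n); np.savez(f"{n}6.npz",p=p,d=d); X=cloud(n,d)
    m=(np.hypot(X[...,0]-497,X[...,1]-157)<17)&(d>0)&(X[...,2]>105)&(X[...,2]<150)
    if m.any(): print(n,m.sum(),np.percentile(X[m][:,2],[10,25,50,75,90]).round(1),X[m].mean(0).round(1))
t,_=load("top",6); s,_=load("scene",6)
cv2.imwrite("pics/c9.png",np.hstack([cv2.resize(s[185:285,175:275],(400,400)),cv2.resize(t[140:260,130:250],(400,400))])[:,:,::-1])
cv2.imwrite("pics/top6.png",t[:,:,::-1])
E
```

```text
clock: 11.85
position: [496.9, 158.2, 54.3]
ee_rot: [-0.5, -0.5, 0.501, 0.5]
contact_force: [-0.8, -0.7, -0.0]
gripper_width: 85.3
clock: 12.68
position: [496.3, -35.6, 164.6]
ee_rot: [-0.501, -0.498, 0.499, 0.501]
contact_force: [0.5, -0.0, 0.9]
gripper_width: 85.3
top 113 [113.1 114.4 115.6 116.7 117.7] [488.3 154.2 115.2]
scene 171 [114.1 115.5 116.7 117.6 118.6] [496.  157.  116.3]
```

View pics/c9.png

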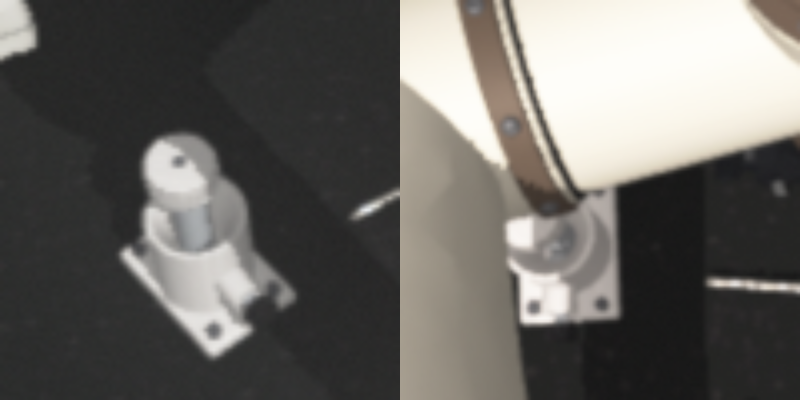

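View pics/top6.png

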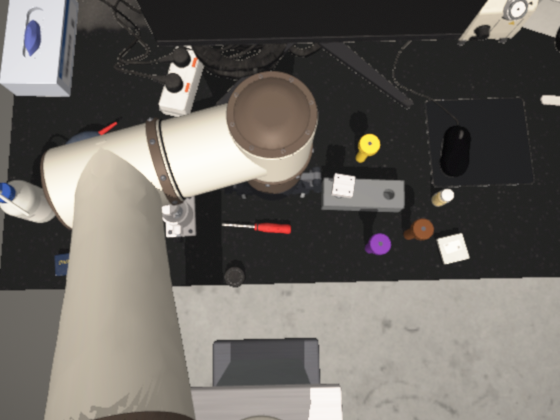

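c9 shows the post standing free and upright in the holder, with its table top at about (219,227) full frame and z 116 in both views. top6 shows the square post still in the rack at (343,185), and the look-alikes haven't moved. A short settle, then handing in.

```bash
python3 -m creep '[[[0,0,0],[0,0,0],1],[[0,0,0],[0,0,0],1],[[0,0,0],[0,0,0],1]]'; python3 -c "
from bench import arm
print(arm.job_done())"
```

```text
clock: 13.03
position: [497.6, -30.5, 164.7]
ee_rot: [-0.499, -0.501, 0.501, 0.499]
contact_force: [0.5, -0.1, -1.0]
gripper_width: 85.6
the job is handed in; nothing more can be done
None
```

The round post is out of the rack and pushed down past the plunger to the bottom of the holder's bore, and the job was handed in at about 13 s of the 38 s allowed.

- **Seating:** about 3–4 N of side force came on as the foot passed the plunger. The post then stopped hard at the height I predicted, and I pushed to about 19 N. After letting go, the table top measured z 115.6 and 116.7 mm in the two views, against 116 mm for fully home. The post stood upright and free with the gripper well clear.
- **Everything else:** the square post still stands in the rack, and the brown, purple and yellow look-alikes were not disturbed.

**What went wrong or disagreed:**
- **Missed grasp:** the first grasp closed on nothing. The cameras put the fingertips about 33 mm above the reported TCP height. I corrected for that, and the second grasp held.
- **Gripper reading:** it showed about 36.5 mm on the 38 mm table.
- **Not read directly:** I had no plunger value, so I inferred its grip from the side force and the full seating depth. The arm partly hid the post in the last top view.

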